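# Set out the sorting end of the puzzle table

## Task

Set out the sorting end: lay the black tweezer case in the middle of the oval brass tray, lengthwise along it, and set the glass prism paperweight on its broad face on top of the case, at the middle. Stand the blue cup in line with the chute, straight out from the side of the tin catch box that faces away from the chute, leaving 10 cm clear between tin and cup, and stand the red cup in the middle of that gap. Leave the green cup where it is.

Things in the scene. Friction and masses are not known exactly. Their poses are not given: they have to be found in the camera images.
- catch_box: fixed unit: bare tin catch box fed by a small pine chute and a sloping zinc-lined pine board. The open tin is 80 mm (its x) by 90 mm (its y), 50 mm high. Origin at the centre of the tin's underside, on the table. The unit's +y axis points from the tin to the chute and board (chute 76 mm wide, its lip 60 mm up over the tin, rising away); the tin face away from the chute is the flat face at y = -45 mm, and straight out from it is -y. Place and yaw vary.
- brass_tray: fixed oval brass tray, 210 mm long (its x axis) by 140 mm wide (its y axis), flat floor 3 mm thick, round rim 8 mm wide and 11 mm high. Origin at the centre of its underside, on the table. Place and yaw vary.
- tweezer_case: loose flat black plastic tweezer case with a grey label and a picture of steel tweezers on top, 105 mm (its x axis) by 44 mm (its y axis) by 18 mm thick, about 80 g. Origin at the centre of its underside; its top is flat, 18 mm up.
- prism: loose solid green-tinted glass prism paperweight lying on its broad face, ridge up: 55 mm long (its x axis, with flat upright three-cornered end faces, good to grip across), 42 mm wide at the bottom (its y axis), 34 mm high, about 95 g. Origin at the centre of its underside.
- blue_cup: loose blue plastic sorting cup, open top, straight round sides, outer diameter 44 mm, height 40 mm, wall 3 mm, 50 g; origin at the centre of its underside, z up
- red_cup: loose red plastic sorting cup, open top, straight round sides, outer diameter 44 mm, height 40 mm, wall 3 mm, 50 g; origin at the centre of its underside, z up
- green_cup: bystander, to be left alone: loose green plastic sorting cup, open top, straight round sides, outer diameter 44 mm, height 40 mm, wall 3 mm, 50 g; origin at the centre of its underside, z up

How it is judged:
By the outcome, as a careful person would: the job done as asked, in the order asked, and still so for the second after the job is handed in, with the robot touching nothing.
It also fails if it takes over 96 s, if anything falls off the work surface, if the arm or the gripper's body presses on something with over 40 N, if the wrist force passes 120 N, or if a joint passes its speed limit or range.

## Robot

A 6-joint arm with a two-finger parallel gripper is mounted at the origin on the work surface. World frame = base frame: x ahead of the robot, y to its left, z up, the work surface at z = 0. Lengths are in m, angles in rad, forces in N, time in s.
With the tool pointing down it reaches from about 0.3 to 0.75 m from the base axis. Payload 8.5 kg.
Tool frame: the origin (TCP) lies midway between the tips of the shut fingers; the grasp point (between the pads) lies manip.grip_depth behind it (manip.grip_depth is the distance from the TCP to the grasp point, in m); z points along the fingers, x is the direction in which the jaws open and shut, and the axes are right-handed (so a half turn about z gives the same grasp; the last joint's range is limited). The gripper opens to 85 mm and grips with 20 to 120 N. Pads are 22 mm wide; open, the fingers measure 114 mm over their backs; the gripper's body (76 mm by 85 mm) begins 54 mm behind the grasp point. The pads swing forward as they close: fully open they stand 13 mm farther back than shut.
Start: joints at [-1.34, 0.381, 1.297, -0, 1.464, -0.215], TCP at [0.237, -0.496, 0.231] pointing down, gripper open.
Joint ranges: [-3.11, 3.11], [-0.89, 2.33], [0.22, 2.48], [-1.42, 4.56], [0.17, 2.85], [-2.88, 2.88]. Speed limits (rad/s): [2.39, 2.39, 3.14, 3.14, 3.14, 3.14].

## Interface

Orientations are given as a rotation vector (axis times angle).
In Python, from cell import sensors, capture, manip gives the robot as it stands.
- The arm moves only by the tool arm_command, never from a script. Its argument "steps" is a list that holds one entry, the list of rows, each a list of 7 numbers: the shift along the world's x, y, z in mm, then the turn, a rotation vector about the world's x, y, z in degrees, then the finger opening in mm, from 0 to 85.4. In form: [[[x, y, z, ax, ay, az, jaw], ...]]. A call has 1 to 12 rows; each row is the pose to reach, as a shift and turn from the pose commanded when the call began; what a row does not reach only later rows make up. A row lasts 1/10 s, in which the tool goes at most 50 mm and 8.59 degrees, less where a joint would pass 70% of its speed; a pose out of reach is approached as far as the arm can. A call with a gripper value outside its range is refused whole. The fingers move at their own pace and stop on an object; the grip force is fixed at half the most. Time passes only in rows, so rows that repeat a pose let the fingers close. It gives the time, the measured TCP pose, the force and the opening at its end, in the units of the state.
- sensors.get_state(): the state, without advancing time (a new reading comes with each control period).
- capture(name): name is "side" or "top" or "wrist"; returns a dict with "img" (480x640x3 uint8, red, green, blue), "K" (3x3 intrinsics, pixels), "R" (3x3) and "t" (3): a world point X has camera coordinates R X + t. Camera axes: x right, y down, z forward; pixel columns grow to the right and rows downward; lengths in m; the calibration is good to about 2 mm. A picture is of the moment at which its call begins. There is no depth.
- manip.sign_off(): hands the job in, once; it reports no verdict.
The state is a dict: "t": time; "joints": joint angles; "qd": joint speeds; "effort": joint torques, N m; "position": TCP position; "orientation": TCP orientation; "ft_force": force on the tool from outside, world axes, zero at the start; "wrist_torque": the same for the moment, N m; "gripper_width": finger opening in m.
Only numpy, scipy, OpenCV 4.12 (cv2) and the standard library are available. Lean on these libraries where they do the work, as an engineer would, in place of code of your own. Each camera call takes 0.05 s, during which the arm holds its last target. There are 200 camera calls.

## Working session

There is one attempt and no reset: what is moved stays moved. The work goes in short steps, Python scripts to look and compute and a tool call to move; the robot and the scene stay as the last step left them, time stands still between calls to the robot, and variables do not carry over. Pictures are saved under pics/ and viewed, about 12 in all and at most 16, crops included, and the job is handed in when it is done.

Besides the shell and the picture viewer there is one more tool, called after "Call:" as name(argument=value, ...) on one line, values as JSON. arm_command: Moves the arm, as the interface text tells. Its arguments: {"type":"object","properties":{"steps":{"type":"array","items":{"type":"array","items":{"type":"array","items":{"type":"number"}}}}},"required":["steps"]}

```bash
ls; mkdir -p pics; python3 - <<'E'
from cell import sensors, capture, manip
import cv2,pickle
s=sensors.get_state();print(s,manip.grip_depth)
d={}
for n in("top","side"):
    c=capture(n);d[n]=c;cv2.imwrite(f"pics/{n}0.png",c["img"][:,:,::-1]);print(n,c["K"],c["R"],c["t"])
pickle.dump(d,open("c0.pkl","wb"))
E
```

```text
pics
{'t': 0.0, 'joints': array([-1.34025130e+00,  3.81153173e-01,  1.29831680e+00, -3.05526047e-05,
        1.46359959e+00, -2.15303085e-01]), 'qd': array([ 0.00032007, -0.00075719, -0.00048202, -0.00036815,  0.00018429,
        0.00107374]), 'effort': array([-1.91903870e-03, -4.48467886e+01, -2.31282395e+01, -3.41555897e-04,
        4.75445166e-03, -2.84204054e-05]), 'position': array([ 0.23708682, -0.49592012,  0.23071588]), 'orientation': array([-2.65673757e+00,  1.67480521e+00,  1.68582736e-03]), 'ft_force': array([-0.18577977, -0.20212306,  0.0161286 ]), 'wrist_torque': array([ 0.04636565, -0.01653652, -0.03005173]), 'gripper_width': 0.08536957039215014} 0.0187
top [[526.04765224   0.         314.3744974 ]
 [  0.         526.04765224 243.92311798]
 [  0.           0.           1.        ]] [[ 3.83101311e-04 -9.99706331e-01 -2.42302657e-02]
 [-9.97835508e-01  1.21118117e-03 -6.57482501e-02]
 [ 6.57582891e-02  2.42030078e-02 -9.97542010e-01]] [-0.00584344  0.56017258  0.99008802]
side [[487.46981164   0.         320.66024863]
 [  0.         487.46981164 245.19220576]
 [  0.           0.           1.        ]] [[-0.71573366 -0.69829791  0.01026446]
 [-0.34309642  0.33878551 -0.87607604]
 [ 0.60828462 -0.63055881 -0.4820637 ]] [0.40248002 0.23709115 0.7003245 ]
```

View pics/top0.png

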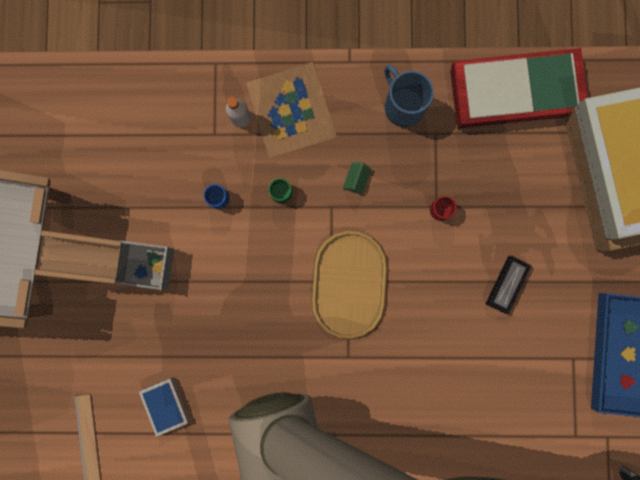

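View pics/side0.png

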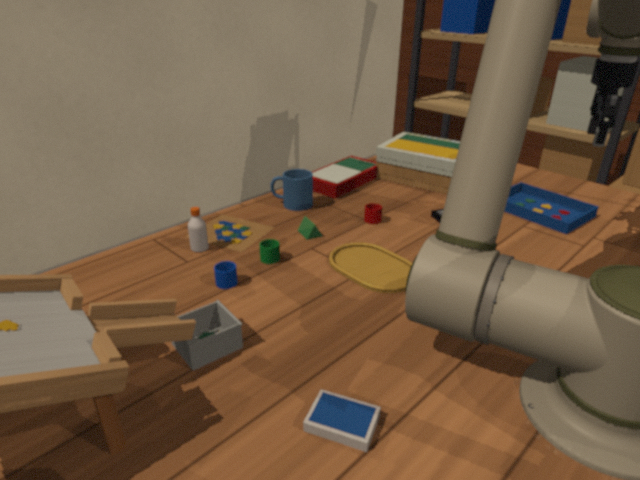

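Top view: tray around (350,285), case (509,285), prism (357,178), red cup (443,208), blue cup (216,196), green cup (281,190). The tin is at (145,266), with its free face at column ~168 pointing image-right (world -y). Next I fit poses by matching model silhouettes to colour masks.

```bash
cat > fit.py <<'E'
import numpy as np,cv2
from scipy.optimize import minimize
S=4
def proj(c,P):
    q=P@c["R"].T+c["t"]; q=q@c["K"].T; return q[:,:2]/q[:,2:]
a=np.linspace(0,2*np.pi,60,endpoint=False)
def box(x,y,z): return np.array([[i*x/2,j*y/2,k] for i in(-1,1) for j in(-1,1) for k in(0,z)])
cup=np.vstack([np.c_[.022*np.cos(a),.022*np.sin(a),0*a+z] for z in(0,.04)])
prism=np.array([[i*.0275,j,k] for i in(-1,1) for j,k in((-.021,0),(.021,0),(0,.034))])
stad=np.vstack([np.c_[np.sign(np.cos(a))*.035+.07*np.cos(a),.07*np.sin(a),0*a+z] for z in(0,.009)])
M=dict(tweezer_case=box(.105,.044,.018),prism=prism,blue_cup=cup,red_cup=cup,green_cup=cup,brass_tray=stad)
def place(n,p,z=0):
    c,s=np.cos(p[2]),np.sin(p[2]); return M[n]@np.array([[c,-s,0],[s,c,0],[0,0,1]]).T+[p[0],p[1],z]
def ray(c,u,v,z=0):
    d=c["R"].T@np.linalg.solve(c["K"],[u,v,1.]); o=-c["R"].T@c["t"]; return (o+d*(z-o[2])/d[2])[:2]
def mask(c,n,roi):
    h=cv2.cvtColor(c["img"],cv2.COLOR_RGB2HSV).astype(int);H,s,v=h[...,0],h[...,1],h[...,2]
    m={"tweezer_case":(s<90)|(v<45),"prism":(H>50)&(H<95)&(s>70),"green_cup":(H>50)&(H<95)&(s>90),
     "blue_cup":(H>100)&(H<130)&(s>110),"red_cup":((H<4)|(H>172))&(s>140),"brass_tray":(H>=15)&(H<30)&(s>90)}[n]
    o=np.zeros(m.shape,np.uint8);x0,y0,x1,y1=roi;o[y0:y1,x0:x1]=m[y0:y1,x0:x1]
    o=cv2.morphologyEx(o,cv2.MORPH_OPEN,np.ones((2,2)))
    q=np.argwhere(o)[:,::-1].astype(np.int32)
    k,l,st,_=cv2.connectedComponentsWithStats(o); o=(l==1+st[1:,4].argmax()).astype(np.uint8)
    cn=cv2.findContours(o,cv2.RETR_EXTERNAL,cv2.CHAIN_APPROX_NONE)[0]
    return cv2.drawContours(o,cn,-1,1,-1)
def fit(n,views,p0,z=0):
    """views: list of (cam,roi); pose x,y,yaw maximising silhouette IoU"""
    ms=[(c,roi,cv2.resize(mask(c,n,roi)[roi[1]:roi[3],roi[0]:roi[2]].astype(np.float32),None,fx=S,fy=S,interpolation=cv2.INTER_LINEAR)) for c,roi in views]
    def f(p):
        t=0
        for c,roi,m in ms:
            h=cv2.convexHull(proj(c,place(n,p,z)).astype(np.float32))[:,0]
            h=(h-[roi[0],roi[1]]+.5)*S-.5
            r=np.zeros(m.shape,np.float32);cv2.fillPoly(r,[np.round(h*16).astype(np.int32)],1.,shift=4)
            t+=1-np.minimum(r,m).sum()/np.maximum(r,m).sum()
        return t/len(ms)
    best=None
    for dy in((0,) if "cup" in n else(-.3,0,.3)):
        p=np.array(p0,float)+[0,0,dy]
        for k in range(2):
            sx=np.vstack([p,p+[.012,0,0],p+[0,.012,0],p+[0,0,.3]]);r=minimize(f,p,method="Nelder-Mead",options=dict(initial_simplex=sx,xatol=1e-4,fatol=1e-5));p=r.x
        if best is None or r.fun<best.fun:best=r
    return best.x,best.fun
def draw(img,c,n,p,z=0,k=1):
    h=cv2.convexHull(proj(c,place(n,p,z)).astype(np.float32))[:,0]
    cv2.polylines(img,[np.round(((h+.5)*k-.5)*16).astype(np.int32)],True,(255,255,255),1,shift=4)
E
cat > a.py <<'E'
import pickle;from fit import *
d=pickle.load(open("c0.pkl","rb"));T,D=d["top"],d["side"]
R={"tweezer_case":[(480,250,537,320),None],"prism":[(338,155,375,200),(295,213,325,243)],"blue_cup":[(198,178,236,214),(208,257,244,293)],
"red_cup":[(425,190,462,226),(358,198,390,228)],"green_cup":[(262,172,299,208),(254,234,288,268)],"brass_tray":[(303,220,397,350),None]}
yaw={"tweezer_case":-.4,"prism":-.3,"brass_tray":1.57}
im=cv2.resize(T["img"],None,fx=2,fy=2,interpolation=cv2.INTER_CUBIC)
P={}
for n,(rt,rs) in R.items():
    p0=[*ray(T,(rt[0]+rt[2])/2,(rt[1]+rt[3])/2,.01),yaw.get(n,0)]
    p,e=fit(n,[(T,rt)],p0);print(n,"top",p.round(4),round(e,3),end=" ")
    draw(im,T,n,p,k=2)
    if rs: 
        q,e=fit(n,[(D,rs)],p);print("side",q.round(4),round(e,3),end=" ")
    P[n]=p;print()
pickle.dump(P,open("P.pkl","wb"))
im=im[:,:,::-1]
cv2.imwrite("pics/fit0.png",np.vstack([im[300:700,380:1120]]) )
tin=cv2.resize(T["img"][225:310,95:185,::-1],None,fx=7,fy=7,interpolation=cv2.INTER_CUBIC);cv2.imwrite("pics/tin.png",tin)
E
python3 a.py
```

```text
tweezer_case top [ 0.4797 -0.3768 -0.4671] 0.116 
prism top [ 0.6886 -0.09   -0.3202] 0.201 side [ 0.6871 -0.0922 -0.4789] 0.185 
blue_cup top [0.6495 0.1823 0.4389] 0.177 side [0.6484 0.1811 0.5642] 0.196 
red_cup top [ 0.6267 -0.2531  0.386 ] 0.149 side [ 0.6258 -0.2563  0.7397] 0.325 
green_cup top [0.6619 0.0583 0.1056] 0.173 side [0.6599 0.0573 0.4936] 0.232 
brass_tray top [ 0.4815 -0.0744 -0.0688] 0.019
```

View pics/fit0.png

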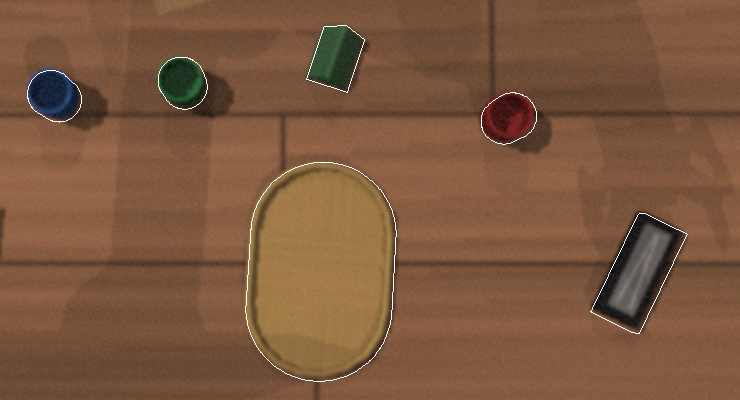

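View pics/tin.png

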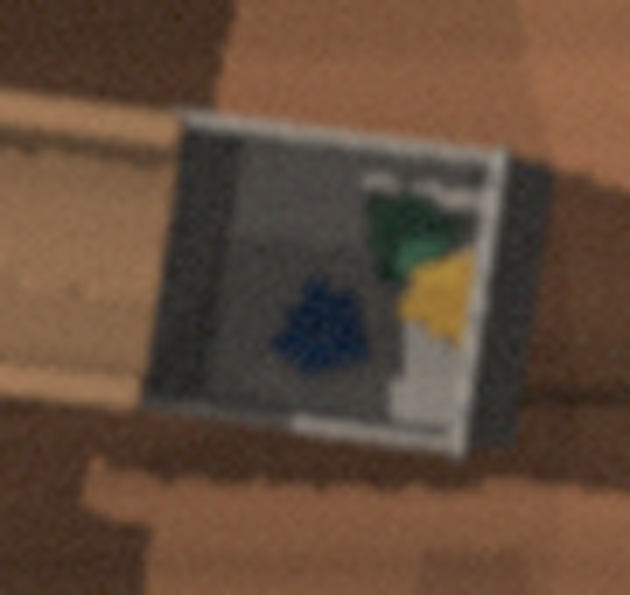

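Overlays match all outlines. Tin crop: rim corners of the free edge are at crop (507,150) and (467,455), and the rim sides run back to (180,108) and (145,405).

```bash
cat > tin.py <<'E'
import pickle;from fit import *
from scipy.optimize import least_squares
d=pickle.load(open("c0.pkl","rb"));T=d["top"]
pts=np.array([[507,150],[467,455],[180,108],[145,405]]);uv=(pts+.5)/7-.5+[95,225]
W=np.array([ray(T,u,v,.05) for u,v in uv]);print(W.round(4),[np.linalg.norm(W[i]-W[j]).round(4) for i,j in((0,1),(0,2),(1,3))])
# free edge corners: world-up end is (x>0 image top)= W0, W1 ; unit -y is image right. unit x = Rz(yaw)
L=np.array([[.04,-.045],[-.04,-.045]])
def res(p):
    c,s=np.cos(p[2]),np.sin(p[2]);R=np.array([[c,-s],[s,c]])
    q=(W-p[:2])@R   # local
    return np.r_[(q[:2]-L).ravel(),q[2,0]-.04,q[3,0]+.04]
r=least_squares(res,[*W.mean(0),0]);p=r.x
o=np.array([np.sin(p[2]),-np.cos(p[2])])
print("tin",p.round(4),np.degrees(p[2]),(res(p)*1e3).round(1),"blue",(p[:2]+o*.167).round(4),"red",(p[:2]+o*.095).round(4))
E
python3 tin.py
cat > go.py <<'E'
import sys,numpy as np;from cell import sensors
from scipy.spatial.transform import Rotation as R
s=sensors.get_state();x=R.from_rotvec(s["orientation"]).as_matrix();j=np.degrees(np.arctan2(x[1,0],x[0,0]))
print("jaw",j.round(2),"tilt",x[:,2].round(4),"pos",s["position"].round(4),"t",round(s["t"],2),"w",round(s["gripper_width"]*1e3,1),"F",s["ft_force"].round(1))
for a in sys.argv[1:]:
    v=list(map(float,a.split(",")));t=(v[3]-j+90)%180-90
    q1=np.arctan2(v[1],v[0]);print("shift",(np.array(v[:3])-s["position"]*1e3 if 0 else (np.array(v[:3])-s["position"]*1e3)).round(1),"turn",t.round(1),"q6",(q1-np.radians(j+t)).round(2))
E
python3 go.py 479.7,-376.8,100,63.2
```

```text
[[0.5545 0.2687]
 [0.4734 0.2778]
 [0.5659 0.3571]
 [0.4866 0.3645]] [np.float64(0.0817), np.float64(0.0891), np.float64(0.0877)]
tin [ 0.5202  0.3178 -0.1314] -7.528088438065722 [ 0.5  0.8 -1.2 -0.8  0.2  0.5] blue [0.4983 0.1523] red [0.5078 0.2236]
jaw -64.46 tilt [-3.0e-04  1.3e-03 -1.0e+00] pos [ 0.2371 -0.496   0.2308] t 0.1 w 85.0 F [ 0.7 -0.5 -0.1]
shift [ 242.6  119.2 -130.8] turn -52.3 q6 1.37
```

Call:
arm_command(steps=[[[242.5,119,-110,0,0,-52.3,85],[242.5,119,-110,0,0,-52.3,85],[242.5,119,-110,0,0,-52.3,85],[242.5,119,-110,0,0,-52.3,85],[242.5,119,-110,0,0,-52.3,85],[242.5,119,-110,0,0,-52.3,85],[242.5,119,-110,0,0,-52.3,85],[242.5,119,-110,0,0,-52.3,85],[242.5,119,-110,0,0,-52.3,85],[242.5,119,-110,0,0,-52.3,85]]])

```text
t: 1.1
position: [0.4789, -0.378, 0.1219]
orientation: [1.647, -2.675, 0.001]
ft_force: [-0.3, -0.4, 0.4]
gripper_width: 0.0853
```

```bash
python3 go.py 479.7,-376.8,2,63.2; python3 - <<'E'
from cell import capture
import cv2,pickle
from fit import *
c=capture("wrist");pickle.dump(c,open("w1.pkl","wb"));P=pickle.load(open("P.pkl","rb"))
im=c["img"].copy();draw(im,c,"tweezer_case",P["tweezer_case"]);cv2.imwrite("pics/w1.png",im[:,:,::-1])
E
```

```text
jaw -116.76 tilt [ 4.e-04 -6.e-04 -1.e+00] pos [ 0.4789 -0.378   0.1219] t 1.1 w 85.3 F [-0.3 -0.4  0.4]
shift [   0.8    1.2 -119.9] turn -0.0 q6 1.37
```

View pics/w1.png

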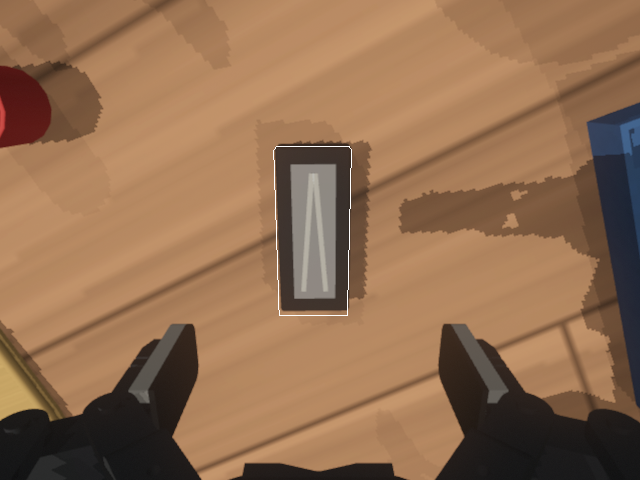

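Wrist view shows the case at (315,230), centred between the jaws and within 1–3 mm of the fitted outline. Descending to grip.

Call:
arm_command(steps=[[[1,1.2,-50,0,0,0,85],[1,1.2,-95,0,0,0,85],[1,1.2,-120,0,0,0,85],[1,1.2,-120,0,0,0,85],[1,1.2,-120,0,0,0,30],[1,1.2,-120,0,0,0,30],[1,1.2,-120,0,0,0,30],[1,1.2,-120,0,0,0,30],[1,1.2,-120,0,0,0,30],[1,1.2,-120,0,0,0,30]]])

```text
t: 2.15
position: [0.4813, -0.377, 0.0035]
orientation: [-1.647, 2.675, -0.006]
ft_force: [-1.7, 0.1, 7.5]
gripper_width: 0.0424
```

```bash
python3 go.py 481.5,-74.4,8,86.1
```

```text
jaw -116.75 tilt [ 0.0024 -0.0031 -1.    ] pos [ 0.4813 -0.377   0.0035] t 2.15 w 42.4 F [-1.7  0.1  7.5]
shift [2.000e-01 3.026e+02 4.500e+00] turn 22.8 q6 1.49
```

Call:
arm_command(steps=[[[0,0,30,0,0,0,30],[0,0,70,0,0,0,30],[0,50,70,0,0,8,30],[0,100,70,0,0,16,30],[0.2,150,70,0,0,22.8,30],[0.2,200,70,0,0,22.8,30],[0.2,250,70,0,0,22.8,30],[0.2,290,70,0,0,22.8,30],[0.2,302.6,70,0,0,22.8,30],[0.2,302.6,70,0,0,22.8,30],[0.2,302.6,70,0,0,22.8,30]]])

```text
t: 3.25
position: [0.4814, -0.0745, 0.0718]
orientation: [-2.143, 2.297, -0.003]
ft_force: [-0.6, -0.5, -0.7]
gripper_width: 0.0425
```

```bash
python3 go.py 481.5,-74.4,8,86.1; python3 - <<'E'
from cell import capture
import pickle
from fit import *
c=capture("wrist");P=pickle.load(open("P.pkl","rb"))
im=c["img"].copy();draw(im,c,"brass_tray",P["brass_tray"]);draw(im,c,"tweezer_case",[.4815,-.0744,-.0688],.068);cv2.imwrite("pics/w2.png",im[:,:,::-1])
E
```

```text
jaw -93.97 tilt [ 1.4e-03 -9.0e-04 -1.0e+00] pos [ 0.4814 -0.0745  0.0718] t 3.25 w 42.5 F [-0.6 -0.5 -0.7]
shift [  0.1   0.1 -63.8] turn 0.1 q6 1.49
```

View pics/w2.png

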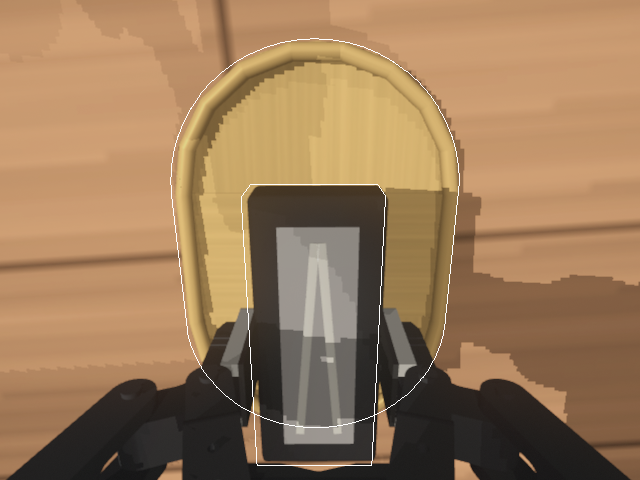

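The case is held centred: its far edge is on the predicted row 184, with the tray outline around it. Lowering into the tray.

Call:
arm_command(steps=[[[0,0,-40,0,0,0,30],[0,0,-60,0,0,0,30],[0,0,-65,0,0,0,30],[0,0,-65,0,0,0,30],[0,0,-65,0,0,0,30]]])

```text
t: 3.8
position: [0.4812, -0.0748, 0.0067]
orientation: [-2.141, 2.298, -0.001]
ft_force: [0.2, 0.5, -0.7]
gripper_width: 0.0421
```

Call:
arm_command(steps=[[[0,0,-1,0,0,0,30],[0,0,-1,0,0,0,30],[0,0,-2,0,0,0,30],[0,0,-2,0,0,0,30]]])

```text
t: 4.2
position: [0.4813, -0.0747, 0.0064]
orientation: [-2.142, 2.297, -0.004]
ft_force: [-7.9, -1.3, 25.7]
gripper_width: 0.0421
```

Contact. Release, rise, look.

Call:
arm_command(steps=[[[0,0,1,0,0,0,30],[0,0,1,0,0,0,60],[0,0,1,0,0,0,85],[0,0,1,0,0,0,85],[0,0,1,0,0,0,85],[0,0,1,0,0,0,85],[0,0,40,0,0,0,85],[0,0,90,0,0,0,85],[0,0,120,0,0,0,85],[0,0,120,0,0,0,85]]])

```text
t: 5.2
position: [0.4825, -0.074, 0.128]
orientation: [-2.141, 2.294, -0.011]
ft_force: [0.5, 0.6, -1.3]
gripper_width: 0.0852
```

```bash
python3 - <<'E'
from cell import capture
import pickle
from fit import *
c=capture("wrist");pickle.dump(c,open("w3.pkl","wb"));P=pickle.load(open("P.pkl","rb"))
im=c["img"].copy();draw(im,c,"brass_tray",P["brass_tray"]);draw(im,c,"tweezer_case",[.4815,-.0744,-.0688],.003);cv2.imwrite("pics/w3.png",im[:,:,::-1])
E
python3 go.py 688.6,-90,120,-20
```

```text
jaw -93.95 tilt [ 0.0036 -0.0014 -1.    ] pos [ 0.4815 -0.0736  0.1258] t 5.25 w 85.0 F [-0.7 -0.2 -0.5]
shift [207.1 -16.4  -5.8] turn 74.0 q6 0.22
```

View pics/w3.png

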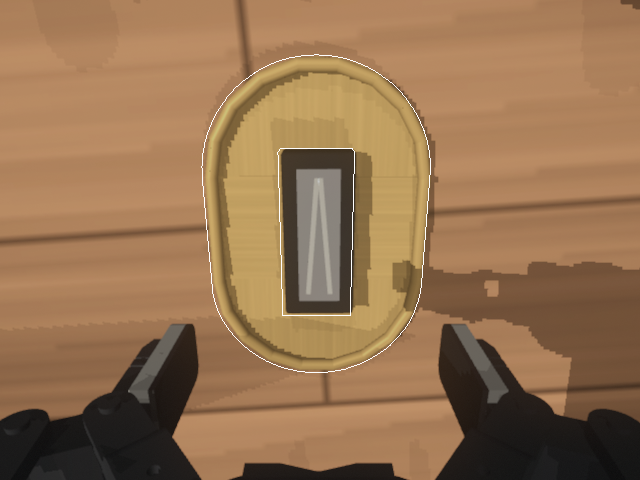

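The case lies centred in the tray, on the target outline to about 1 mm. Now the prism.

Call:
arm_command(steps=[[[207,-17,-5,0,0,74,85],[207,-17,-5,0,0,74,85],[207,-17,-5,0,0,74,85],[207,-17,-5,0,0,74,85],[207,-17,-5,0,0,74,85],[207,-17,-5,0,0,74,85],[207,-17,-5,0,0,74,85],[207,-17,-5,0,0,74,85],[207,-17,-5,0,0,74,85],[207,-17,-5,0,0,74,85],[207,-17,-5,0,0,74,85]]])

```text
t: 6.35
position: [0.6875, -0.0904, 0.1179]
orientation: [-3.093, 0.548, 0.003]
ft_force: [0.8, 0.1, 0.7]
gripper_width: 0.0851
```

```bash
python3 - <<'E'
from cell import capture
import pickle
from fit import *
c=capture("wrist");pickle.dump(c,open("w4.pkl","wb"));P=pickle.load(open("P.pkl","rb"))
im=c["img"].copy();p0=P["prism"]
u,v=proj(c,np.array([[p0[0],p0[1],.01]]))[0].astype(int);roi=(max(u-120,0),max(v-110,0),u+120,v+110)
p,e=fit("prism",[(c,roi)],p0);print(u,v,p.round(4),np.degrees(p[2]),e)
draw(im,c,"prism",p);cv2.imwrite("pics/w4.png",im[:,:,::-1])
E
python3 go.py 688.6,-90,8,-20
```

```text
321 233 [ 0.6891 -0.0917 -0.3466] -19.860399644871347 0.16882890462875366
jaw -20.09 tilt [-1.6e-03  5.0e-04 -1.0e+00] pos [ 0.6876 -0.0903  0.1182] t 6.4 w 85.2 F [0.2 0.1 0.3]
shift [   1.     0.3 -110.2] turn 0.1 q6 0.22
```

View pics/w4.png

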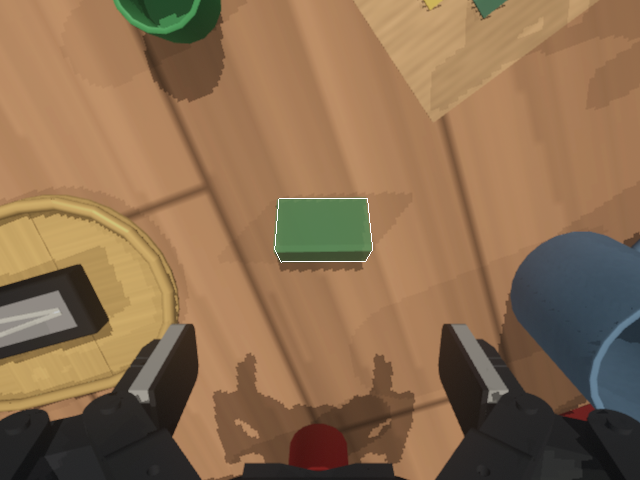

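Call:
arm_command(steps=[[[1.5,-1.4,-50,0,0,0,85],[1.5,-1.4,-95,0,0,0,85],[1.5,-1.4,-113,0,0,0,85],[1.5,-1.4,-113,0,0,0,85],[1.5,-1.4,-113,0,0,0,40],[1.5,-1.4,-113,0,0,0,40],[1.5,-1.4,-113,0,0,0,40],[1.5,-1.4,-113,0,0,0,40],[1.5,-1.4,-113,0,0,0,40]]])

```text
t: 7.3
position: [0.6904, -0.0921, 0.0087]
orientation: [3.094, -0.545, 0.006]
ft_force: [-0.0, -0.2, 6.1]
gripper_width: 0.0538
```

```bash
python3 go.py 481.5,-74.4,27,-3.9
```

```text
jaw -19.97 tilt [ 0.0039 -0.0012 -1.    ] pos [ 0.6904 -0.0921  0.0087] t 7.3 w 53.8 F [-0.  -0.2  6.1]
shift [-208.9   17.7   18.3] turn 16.1 q6 -0.09
```

Call:
arm_command(steps=[[[0,0,30,0,0,0,40],[0,0,75,0,0,0,40],[-45,4,75,0,0,8,40],[-95,8,75,0,0,16,40],[-145,13,75,0,0,16,40],[-190,17,75,0,0,16,40],[-209,17.7,75,0,0,16,40],[-209,17.7,75,0,0,16,40],[-209,17.7,75,0,0,16,40]]])

```text
t: 8.2
position: [0.4814, -0.0745, 0.0822]
orientation: [3.139, -0.109, 0.004]
ft_force: [-0.1, -0.8, -0.4]
gripper_width: 0.0534
```

```bash
python3 go.py 481.5,-74.4,30,-3.9;  python3 - <<'E'
from cell import capture
import pickle
from fit import *
c=capture("wrist")
im=c["img"].copy();draw(im,c,"prism",[.4815,-.0744,-.0688],.071);draw(im,c,"tweezer_case",[.4815,-.0744,-.0688],.003);cv2.imwrite("pics/w5.png",im[:,:,::-1])
E
```

```text
jaw -3.98 tilt [ 0.0025 -0.001  -1.    ] pos [ 0.4814 -0.0745  0.0822] t 8.2 w 53.4 F [-0.1 -0.8 -0.4]
shift [  0.1   0.1 -52.2] turn 0.1 q6 -0.09
```

View pics/w5.png

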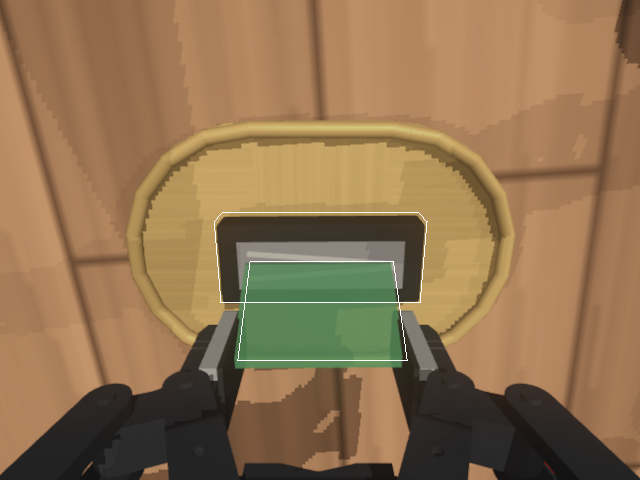

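Prism is held level above the case, ridge lengthwise; its near edge is at row 367 against 361 predicted, so about 1 mm off. Lowering in steps.

Call:
arm_command(steps=[[[0,-0.5,-30,0,0,0,40],[0,-0.5,-48,0,0,0,40],[0,-0.5,-52,0,0,0,40],[0,-0.5,-52,0,0,0,40],[0,-0.5,-52,0,0,0,40]]])

```text
t: 8.75
position: [0.4813, -0.0748, 0.0297]
orientation: [3.139, -0.108, 0.001]
ft_force: [-3.0, 1.0, 5.7]
gripper_width: 0.0536
```

Call:
arm_command(steps=[[[0,0,-0.5,0,0,0,40],[0,0,-0.5,0,0,0,40],[0,0,-0.5,0,0,0,58],[0,0,0,0,0,0,75],[0,0,0,0,0,0,85],[0,0,0,0,0,0,85],[0,0,0,0,0,0,85],[0,0,25,0,0,0,85],[0,0,60,0,0,0,85],[0,0,100,0,0,0,85],[0,0,100,0,0,0,85]]])

```text
t: 9.85
position: [0.4824, -0.0754, 0.1336]
orientation: [3.137, -0.108, 0.013]
ft_force: [0.9, 0.2, -0.4]
gripper_width: 0.0849
```

```bash
python3 go.py 649,181.8,110,-7.4;  python3 - <<'E'
from cell import capture
import pickle
from fit import *
c=capture("wrist")
im=c["img"].copy();draw(im,c,"prism",[.4815,-.0744,-.0688],.021);draw(im,c,"tweezer_case",[.4815,-.0744,-.0688],.003);cv2.imwrite("pics/w6.png",im[:,:,::-1])
E
```

```text
jaw -3.95 tilt [ 0.0083 -0.0035 -1.    ] pos [ 0.4824 -0.0754  0.1336] t 9.85 w 84.9 F [ 0.9  0.2 -0.4]
shift [166.6 257.2 -23.6] turn -3.5 q6 0.4
```

View pics/w6.png

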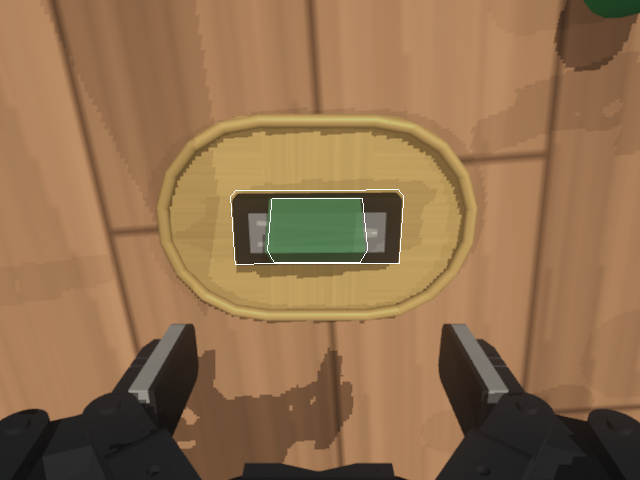

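Case and prism both sit on their target outlines (tray centre about (317,218)). Now the blue cup.

Call:
arm_command(steps=[[[30,45,-10,0,0,-3.5,85],[55,85,-15,0,0,-3.5,85],[80,125,-20,0,0,-3.5,85],[105,165,-23,0,0,-3.5,85],[130,200,-23,0,0,-3.5,85],[155,240,-23,0,0,-3.5,85],[166.5,257,-23,0,0,-3.5,85],[166.5,257,-23,0,0,-3.5,85],[166.5,257,-23,0,0,-3.5,85]]])

```text
t: 10.8
position: [0.6461, 0.1821, 0.1046]
orientation: [3.134, -0.204, -0.004]
ft_force: [1.0, -0.9, 0.5]
gripper_width: 0.085
```

```bash
cat > cupfit.py <<'E'
import sys,pickle
from cell import capture
from fit import *
n=sys.argv[1];c=capture("wrist");P=pickle.load(open("P.pkl","rb"));im=c["img"].copy()
p0=P[n].copy();p0[2]=0
u,v=proj(c,np.array([[p0[0],p0[1],.02]]))[0].astype(int);roi=(max(u-95,0),max(v-95,0),u+95,min(v+95,480))
p,e=fit(n,[(c,roi)],p0);print(u,v,p.round(4),round(e,3))
draw(im,c,n,p)
for q in sys.argv[3:]: draw(im,c,"blue_cup",[*map(float,q.split(",")),0])
cv2.imwrite(sys.argv[2],im[:,:,::-1])
E
python3 cupfit.py blue_cup pics/w7.png 0.4983,0.1523 ; python3 go.py 649,181.8,10,-7.4
```

```text
326 246 [0.6507 0.1815 0.2407] 0.093
jaw -7.49 tilt [-2.3e-03 -5.0e-04 -1.0e+00] pos [0.6461 0.1816 0.1052] t 10.85 w 85.2 F [ 0.4 -0.3  0.4]
shift [  2.9   0.2 -95.2] turn 0.1 q6 0.4
```

View pics/w7.png

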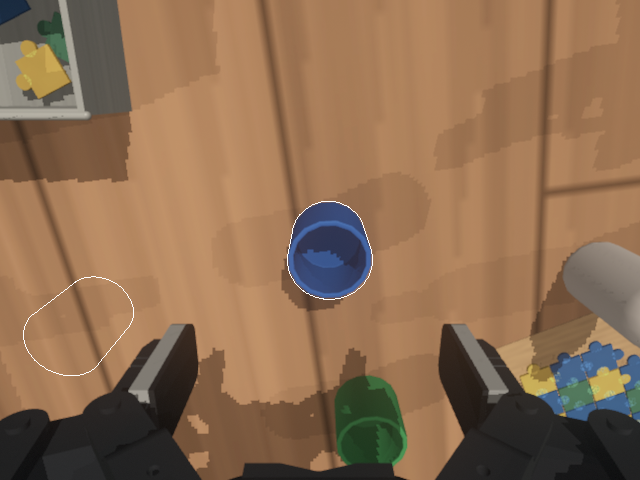

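Blue cup at (330,250), centred; fit agrees with the top view to 1–2 mm.

Call:
arm_command(steps=[[[4,0,-45,0,0,0,85],[4,0,-85,0,0,0,85],[4,0,-95,0,0,0,85],[4,0,-95,0,0,0,85],[4,0,-95,0,0,0,30],[4,0,-95,0,0,0,30],[4,0,-95,0,0,0,30],[4,0,-95,0,0,0,30],[4,0,-95,0,0,0,30]]])

```text
t: 11.75
position: [0.6517, 0.1824, 0.0136]
orientation: [-3.135, 0.204, -0.005]
ft_force: [-1.3, -0.3, 6.7]
gripper_width: 0.0425
```

```bash
python3 go.py 498.3,152.3,80,-7.4
```

```text
jaw -7.45 tilt [ 3.3e-03  2.0e-04 -1.0e+00] pos [0.6517 0.1824 0.0136] t 11.75 w 42.5 F [-1.3 -0.3  6.7]
shift [-153.4  -30.1   66.4] turn 0.1 q6 0.43
```

Call:
arm_command(steps=[[[0,0,30,0,0,0,30],[0,0,70,0,0,0,30],[-45,-10,70,0,0,0,30],[-90,-20,70,0,0,0,30],[-135,-27,70,0,0,0,30],[-153.5,-30,70,0,0,0,30],[-153.5,-30,70,0,0,0,30],[-153.5,-30,70,0,0,0,30]]])

```text
t: 12.55
position: [0.4984, 0.1525, 0.0822]
orientation: [-3.135, 0.204, -0.004]
ft_force: [-0.1, -0.6, -0.3]
gripper_width: 0.0425
```

```bash
python3 go.py 498.3,152.3,13,-7.4
python3 - <<'E'
from cell import capture
import pickle
from fit import *
c=capture("wrist");pickle.dump(c,open("w8.pkl","wb"))
im=c["img"].copy()
t=np.array([.5202,.3178]);y=-.1314;cc,s=np.cos(y),np.sin(y);R=np.array([[cc,-s],[s,cc]])
for z in(0,.05):
    q=proj(c,np.c_[np.array([[-.04,.0],[-.04,-.045],[.04,-.045],[.04,.0]])@R.T+t,[z]*4])
    cv2.polylines(im,[np.round(q*16).astype(np.int32)],False,(255,0,255),1,shift=4)
cv2.imwrite("pics/w8.png",im[:,:,::-1])
E
```

```text
jaw -7.46 tilt [ 2.5e-03  2.0e-04 -1.0e+00] pos [0.4984 0.1525 0.0822] t 12.55 w 42.5 F [-0.1 -0.6 -0.3]
shift [ -0.1  -0.2 -69.2] turn 0.1 q6 0.43
```

View pics/w8.png

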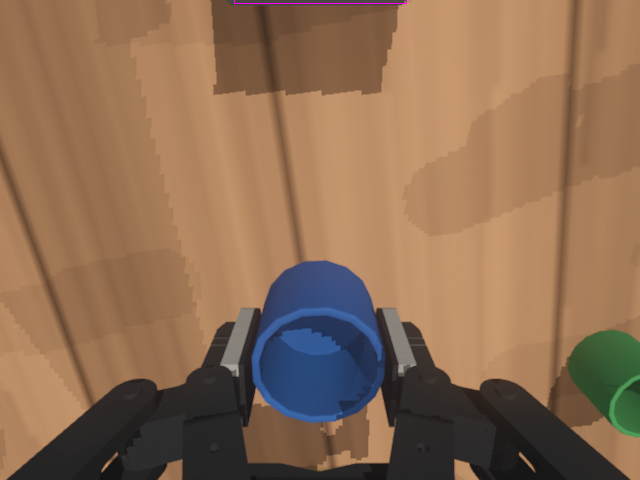

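Tin base edge shows at row ~3, columns ~228–402, against 234–406 in the model, a hint of 2 mm offset in -x. I'll shift toward the tin for a proper look before setting the cup down.

Call:
arm_command(steps=[[[5,40,30,0,0,0,30],[9,70,50,0,0,0,30],[9,70,50,0,0,0,30],[9,70,50,0,0,0,30]]])

```text
t: 13.0
position: [0.5071, 0.2229, 0.1312]
orientation: [-3.135, 0.202, -0.001]
ft_force: [-0.2, -0.8, -1.6]
gripper_width: 0.042
```

```bash
python3 - <<'E'
from cell import capture
import pickle
from fit import *
c=capture("wrist");pickle.dump(c,open("w9.pkl","wb"))
im=c["img"].copy()
t=np.array([.5202,.3178]);y=-.1314;cc,s=np.cos(y),np.sin(y);R=np.array([[cc,-s],[s,cc]])
for z in(0,.05):
    q=proj(c,np.c_[np.array([[-.04,.0],[-.04,-.045],[.04,-.045],[.04,.0]])@R.T+t,[z]*4]);print(q.round(1).tolist())
    cv2.polylines(im,[np.round(q*16).astype(np.int32)],False,(255,0,255),1,shift=4)
cv2.imwrite("pics/w9.png",cv2.resize(im[0:280,140:540],None,fx=2,fy=2,interpolation=cv2.INTER_CUBIC)[:,:,::-1])
E
```

```text
[[253.5, 68.6], [256.8, 145.9], [384.5, 146.2], [388.5, 69.0]]
[[238.8, 62.9], [243.8, 157.0], [398.8, 157.4], [404.7, 63.3]]
```

View pics/w9.png

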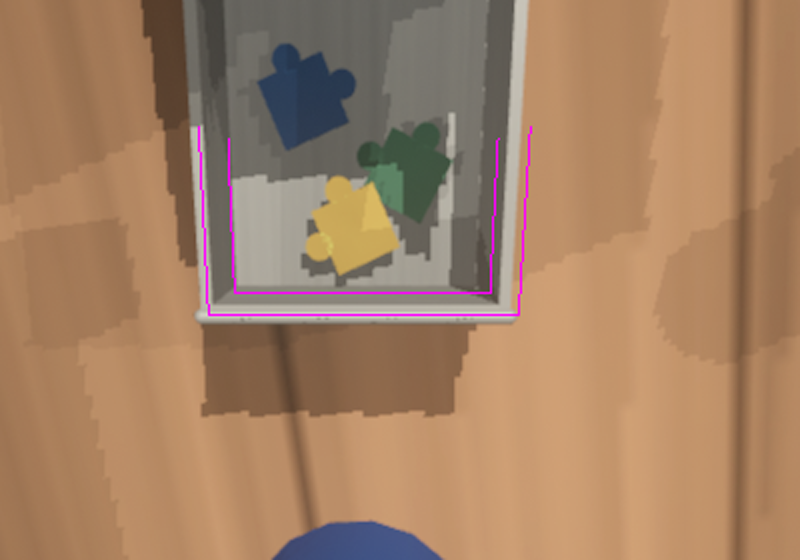

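Here the tin walls sit ~4 px left and ~3 px beyond the model, i.e. about (-1.9, -1.5) mm. The wrist camera has agreed with the robot to <1 mm, so I shift the targets by (-1.5, -1.0): blue (496.8, 151.3), red (506.3, 222.6).

Call:
arm_command(steps=[[[-5,-40,-25,0,0,0,30],[-10.3,-71.6,-65,0,0,0,30],[-10.3,-71.6,-105,0,0,0,30],[-10.3,-71.6,-117,0,0,0,30],[-10.3,-71.6,-117,0,0,0,30],[-10.3,-71.6,-117,0,0,0,30]]])

```text
t: 13.65
position: [0.4963, 0.1504, 0.0143]
orientation: [3.135, -0.205, -0.001]
ft_force: [0.9, 0.6, -0.9]
gripper_width: 0.0426
```

Call:
arm_command(steps=[[[0.5,0.8,-1,0,0,0,30],[0.5,0.8,-1.5,0,0,0,30],[0.5,0.8,-1.5,0,0,0,30]]])

```text
t: 13.95
position: [0.4966, 0.1517, 0.0129]
orientation: [-3.135, 0.204, -0.0]
ft_force: [-0.2, 0.0, 0.2]
gripper_width: 0.0427
```

Call:
arm_command(steps=[[[0,0,-1,0,0,0,30],[0,0,-1,0,0,0,30],[0,0,-1,0,0,0,48],[0,0,-1,0,0,0,65],[0,0,-1,0,0,0,85],[0,0,-1,0,0,0,85],[0,0,-1,0,0,0,85],[0,0,40,0,0,0,85],[0,0,85,0,0,0,85],[0,0,100,0,0,0,85],[0,0,100,0,0,0,85]]])

```text
t: 15.05
position: [0.4976, 0.1517, 0.115]
orientation: [-3.134, 0.204, -0.008]
ft_force: [-0.6, -0.4, -1.1]
gripper_width: 0.0851
```

```bash
python3 - <<'E'
import pickle;P=pickle.load(open("P.pkl","rb"));P["blue_cup"][:2]=.4968,.1513;pickle.dump(P,open("P.pkl","wb"))
E
python3 cupfit.py blue_cup pics/w10.png; python3 go.py 626.5,-254,110,-7.4
```

```text
317 242 [0.4957 0.1493 0.3304] 0.099
jaw -7.45 tilt [ 1.6e-03  1.0e-04 -1.0e+00] pos [0.4967 0.1516 0.1133] t 15.1 w 85.1 F [ 0.  -0.4 -1.8]
shift [ 129.8 -405.6   -3.3] turn 0.1 q6 -0.26
```

Call:
arm_command(steps=[[[15,-45,0,0,0,0,85],[30,-90,0,0,0,0,85],[45,-135,0,0,0,0,85],[60,-180,0,0,0,0,85],[75,-225,0,0,0,0,85],[90,-270,0,0,0,0,85],[104,-315,0,0,0,0,85],[118,-360,0,0,0,0,85],[130,-405.6,0,0,0,0,85],[130,-405.6,0,0,0,0,85],[130,-405.6,0,0,0,0,85]]])

```text
t: 16.2
position: [0.6258, -0.2546, 0.1102]
orientation: [-3.133, 0.207, 0.005]
ft_force: [0.3, 0.1, 0.6]
gripper_width: 0.0848
```

```bash
python3 cupfit.py red_cup pics/w11.png; python3 go.py 626.5,-254,10,-7.4
```

```text
321 241 [ 0.6272 -0.2544  0.1057] 0.086
jaw -7.47 tilt [-0.0028  0.002  -1.    ] pos [ 0.6259 -0.2534  0.1109] t 16.25 w 84.8 F [ 1.2  0.3 -0.4]
shift [   0.6   -0.6 -100.9] turn 0.1 q6 -0.26
```

View pics/w11.png

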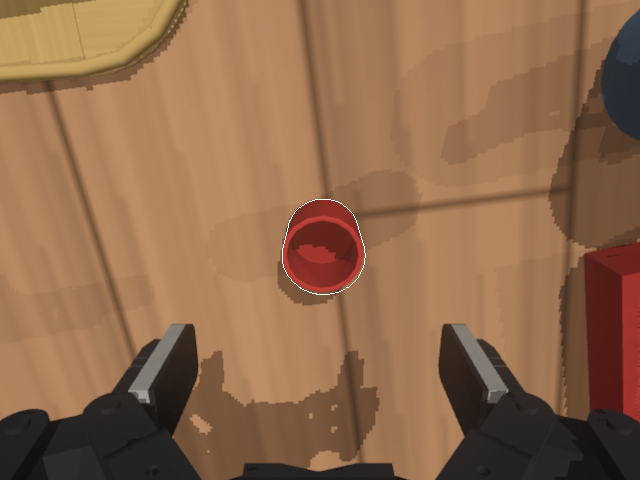

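Red cup at (323,247), centred and clear of neighbours.

Call:
arm_command(steps=[[[1,-1,-45,0,0,0,85],[1,-1,-90,0,0,0,85],[1,-1,-101,0,0,0,85],[1,-1,-101,0,0,0,85],[1,-1,-101,0,0,0,30],[1,-1,-101,0,0,0,30],[1,-1,-101,0,0,0,30],[1,-1,-101,0,0,0,30],[1,-1,-101,0,0,0,30]]])

```text
t: 17.15
position: [0.6284, -0.2554, 0.0143]
orientation: [3.133, -0.204, 0.005]
ft_force: [-1.1, 1.6, 8.0]
gripper_width: 0.0426
```

Call:
arm_command(steps=[[[0,0,45,0,0,0,30],[0,0,95,0,0,0,30],[0,0,120,0,0,0,30],[0,0,120,0,0,0,30]]])

```text
t: 17.55
position: [0.6291, -0.2559, 0.1376]
orientation: [3.13, -0.204, 0.014]
ft_force: [0.1, 0.7, -0.5]
gripper_width: 0.0424
```

```bash
python3 go.py 506.3,222.6,80,-7.4
```

```text
jaw -7.45 tilt [ 0.0083 -0.0052 -1.    ] pos [ 0.6291 -0.2559  0.1376] t 17.55 w 42.4 F [ 0.1  0.7 -0.5]
shift [-122.8  478.5  -57.6] turn 0.1 q6 0.54
```

Call:
arm_command(steps=[[[-12,45,-5,0,0,0,30],[-24,90,-5,0,0,0,30],[-36,135,-5,0,0,0,30],[-48,180,-5,0,0,0,30],[-60,225,-5,0,0,0,30],[-72,270,-5,0,0,0,30],[-84,315,-5,0,0,0,30],[-95,360,-5,0,0,0,30],[-106,405,-5,0,0,0,30],[-117,450,-5,0,0,0,30],[-122.8,478.5,-5,0,0,0,30],[-122.8,478.5,-5,0,0,0,30]]])

```text
t: 18.75
position: [0.5032, 0.2265, 0.1264]
orientation: [-3.135, 0.198, 0.001]
ft_force: [-0.7, -1.2, -0.3]
gripper_width: 0.0423
```

```bash
python3 go.py 506.3,222.6,12.5,-7.4
```

```text
jaw -7.21 tilt [-9.e-04  5.e-04 -1.e+00] pos [0.5032 0.2265 0.1264] t 18.75 w 42.3 F [-0.7 -1.2 -0.3]
shift [   3.1   -3.9 -113.9] turn -0.2 q6 0.54
```

Call:
arm_command(steps=[[[0,0,0,0,0,0,30],[0,0,-40,0,0,0,30],[0,0,-60,0,0,0,30],[0,0,-60,0,0,0,30],[0,0,-60,0,0,0,30]]])

```text
t: 19.25
position: [0.5054, 0.2225, 0.0673]
orientation: [3.135, -0.207, 0.0]
ft_force: [0.5, 0.6, -0.7]
gripper_width: 0.0429
```

```bash
python3 go.py 506.3,222.6,13,-7.4
```

```text
jaw -7.54 tilt [ 2.e-04 -1.e-04 -1.e+00] pos [0.5054 0.2225 0.0673] t 19.25 w 42.9 F [ 0.5  0.6 -0.7]
shift [  0.9   0.1 -54.3] turn 0.1 q6 0.54
```

Call:
arm_command(steps=[[[0.7,0.1,-30,0,0,0,30],[0.7,0.1,-48,0,0,0,30],[0.7,0.1,-54.5,0,0,0,30],[0.7,0.1,-54.5,0,0,0,30],[0.7,0.1,-54.5,0,0,0,30],[0.7,0.1,-54.5,0,0,0,30]]])

```text
t: 19.85
position: [0.5065, 0.2234, 0.0142]
orientation: [-3.134, 0.205, -0.004]
ft_force: [-1.4, -1.9, 7.3]
gripper_width: 0.0428
```

Touching down. Release, rise, retreat toward the start area.

Call:
arm_command(steps=[[[0,-0.5,0,0,0,0,30],[0,-0.5,0,0,0,0,48],[0,-0.5,0,0,0,0,65],[0,-0.5,0,0,0,0,85],[0,-0.5,0,0,0,0,85],[0,-0.5,0,0,0,0,85],[0,-0.5,0,0,0,0,85],[0,-0.5,40,0,0,0,85],[0,-0.5,85,0,0,0,85],[0,-0.5,130,0,0,0,85],[0,-0.5,180,0,0,0,85],[0,-0.5,180,0,0,0,85]]])

```text
t: 21.05
position: [0.5077, 0.2237, 0.1989]
orientation: [-3.132, 0.204, -0.019]
ft_force: [-0.4, 0.5, 0.1]
gripper_width: 0.085
```

Call:
arm_command(steps=[[[-15,-50,0,0,0,0,85],[-30,-95,0,0,0,0,85],[-45,-140,0,0,0,0,85],[-60,-185,0,0,0,0,85],[-75,-230,0,0,0,0,85],[-90,-275,0,0,0,0,85],[-105,-320,0,0,0,0,85],[-120,-365,0,0,0,0,85],[-135,-410,0,0,0,0,85],[-150,-455,0,0,0,0,85],[-165,-500,0,0,0,0,85],[-180,-545,0,0,0,0,85]]])

```text
t: 22.25
position: [0.3243, -0.3236, 0.192]
orientation: [-3.135, 0.205, 0.0]
ft_force: [1.2, 0.0, -0.1]
gripper_width: 0.0849
```

Call:
arm_command(steps=[[[-30,-45,0,0,0,0,85],[-60,-90,0,0,0,0,85],[-80,-130,0,0,0,0,85],[-80,-130,0,0,0,0,85],[-80,-130,0,0,0,0,85]]])

```text
t: 22.75
position: [0.2448, -0.4523, 0.1915]
orientation: [-3.133, 0.207, 0.0]
ft_force: [0.4, -0.6, -0.4]
gripper_width: 0.0849
```

```bash
python3 - <<'E'
from cell import capture
import pickle
from fit import *
T=capture("top");P=pickle.load(open("P.pkl","rb"))
im=cv2.resize(T["img"],None,fx=3,fy=3,interpolation=cv2.INTER_CUBIC)
tg=dict(blue_cup=[.4968,.1513,0],red_cup=[.5063,.2226,0],green_cup=P["green_cup"])
for n,p in tg.items():
    u,v=proj(T,np.array([[p[0],p[1],.02]]))[0].astype(int);f,e=fit(n,[(T,(u-19,v-19,u+19,v+19))],p);print(n,(f[:2]-p[:2]).round(4),round(e,3));
    draw(im,T,n,p,k=3)
q=[.4815,-.0744,-.0688];draw(im,T,"prism",q,.021,3);draw(im,T,"tweezer_case",q,.003,3)
cv2.imwrite("pics/end.png",cv2.resize(im[500:1060,300:1200,::-1],(800,498)))
E
python3 go.py
```

```text
blue_cup [-0.0024 -0.0001] 0.17
red_cup [-0.0011  0.0031] 0.15
green_cup [0. 0.] 0.174
jaw -7.48 tilt [-1.0e-04  1.4e-03 -1.0e+00] pos [ 0.2455 -0.4513  0.1918] t 22.8 w 84.9 F [0.9 1.1 0.4]
```

View pics/end.png

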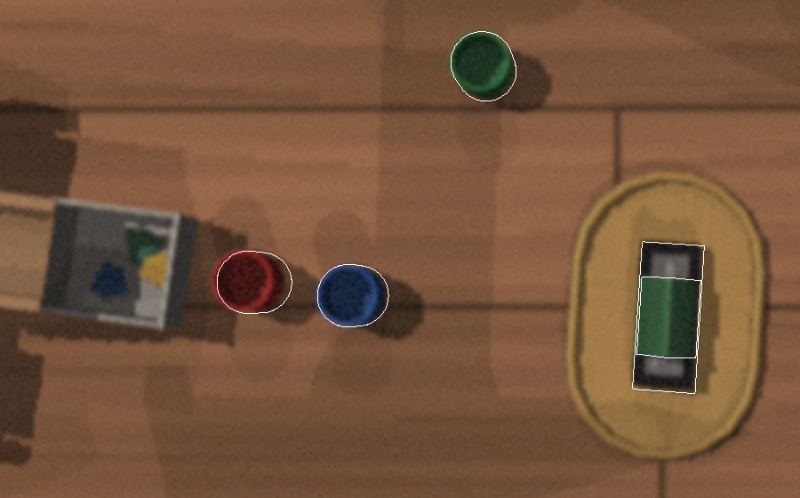

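All stand as planned: stack on its outlines, green unmoved, cups in line. Red may be 1–3 mm nearer the tin than intended, so I check with the wrist camera from above.

Call:
arm_command(steps=[[[25,45,0,0,0,0,85],[50,90,0,0,0,0,85],[75,135,0,0,0,0,85],[90,180,0,0,0,0,85],[105,225,0,0,0,0,85],[120,270,0,0,0,0,85],[135,315,0,0,0,0,85],[150,360,0,0,0,0,85],[165,405,0,0,0,0,85],[190,450,0,0,0,0,85],[215,495,0,0,0,0,85],[240,540,0,0,0,0,85]]])

```text
t: 24.0
position: [0.4828, 0.0879, 0.1926]
orientation: [3.135, -0.2, 0.001]
ft_force: [0.7, -0.8, 0.7]
gripper_width: 0.085
```

Call:
arm_command(steps=[[[10,45,0,0,0,0,85],[15,90,0,0,0,0,85],[15,110,0,0,0,0,85],[15,110,0,0,0,0,85],[15,110,0,0,0,0,85],[15,110,0,0,0,0,85]]])

```text
t: 24.6
position: [0.4978, 0.1938, 0.1924]
orientation: [3.135, -0.204, -0.0]
ft_force: [0.4, 0.4, 0.1]
gripper_width: 0.0849
```

```bash
python3 go.py; python3 - <<'E'
from cell import capture
import pickle
from fit import *
c=capture("wrist");pickle.dump(c,open("w12.pkl","wb"));im=c["img"].copy()
for n,p in dict(blue_cup=[.4968,.1513,0],red_cup=[.5063,.2226,0]).items():
    u,v=proj(c,np.array([[p[0],p[1],.02]]))[0].astype(int);f,e=fit(n,[(c,(max(u-60,0),max(v-60,0),u+60,min(v+60,480)))],p);print(n,u,v,f[:2].round(4),(f[:2]-p[:2]).round(4),round(e,3));draw(im,c,n,f)
t=np.array([.5187,.3168]);y=-.1314;cc,s=np.cos(y),np.sin(y);R=np.array([[cc,-s],[s,cc]])
for z in(0,.05):
    q=proj(c,np.c_[np.array([[-.04,.0],[-.04,-.045],[.04,-.045],[.04,.0]])@R.T+t,[z]*4]);print(q.round(1).tolist())
    cv2.polylines(im,[np.round(q*16).astype(np.int32)],False,(255,0,255),1,shift=4)
cv2.imwrite("pics/w12.png",cv2.resize(im[0:300,120:520],None,fx=2,fy=2,interpolation=cv2.INTER_CUBIC)[:,:,::-1])
E
```

```text
jaw -7.46 tilt [-1.e-04 -2.e-04 -1.e+00] pos [0.4978 0.1938 0.1924] t 24.6 w 84.9 F [0.4 0.4 0.1]
blue_cup 325 260 [0.4959 0.1487] [-0.0009 -0.0026] 0.13
red_cup 325 168 [0.5058 0.2242] [-0.0005  0.0016] 0.074
[[269.6, 29.5], [271.8, 96.7], [379.9, 96.8], [382.9, 29.6]]
[[260.7, 17.6], [263.7, 97.2], [390.7, 97.3], [395.0, 17.7]]
```

View pics/w12.png

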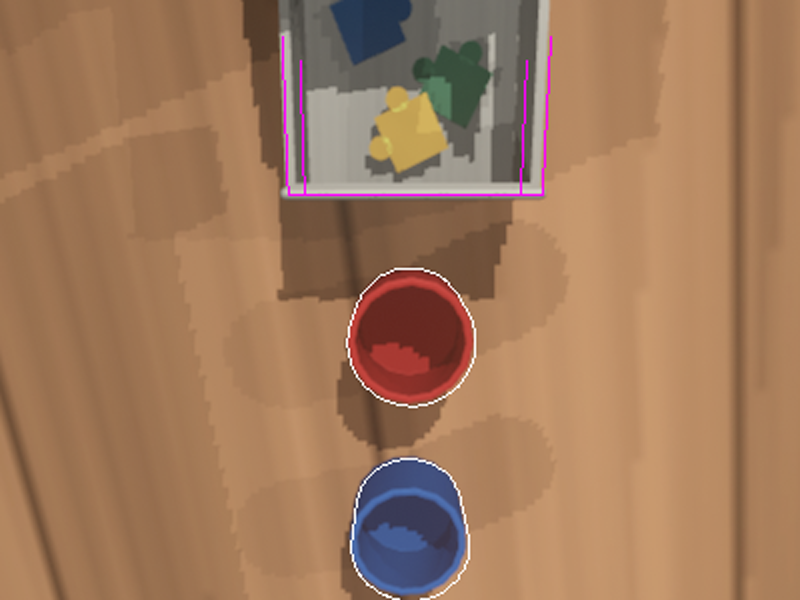

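```bash
python3 - <<'E'
import pickle
from fit import *
c=pickle.load(open("w12.pkl","rb"))
r=ray(c,120+411.5/2,341/2,.04);b=ray(c,120+409/2,542/2,.04)
e0=ray(c,120+285/2,196/2,.05);e1=ray(c,120+545/2,196/2,.05)
print(r,b,e0,e1,np.linalg.norm(r-b))
o=np.array([np.sin(-.1314),-np.cos(-.1314)]);m=(e0+e1)/2
for q in(r,b):print("out",(q-m)@o,"lat",(q-m)@np.array([-o[1],o[0]]))
# model rim extents check + IoU by axis for both
h=cv2.cvtColor(c["img"],cv2.COLOR_RGB2HSV)
for n,roi in(("red_cup",(280,120,372,215)),("blue_cup",(280,222,372,312))):
    m_=mask(c,n,roi);ys,xs=np.nonzero(m_);print(n,"mask",xs.min(),xs.max(),ys.min(),ys.max(),fit(n,[(c,roi)],[.5,.22 if n[0]=="r" else .15,0]))
    for p in([.4968,.1513,0],[.5063,.2226,0]):
        q=proj(c,place(n,p));print(q.min(0).round(1),q.max(0).round(1))
E
```

```text
[0.50611833 0.22478564] [0.4958978  0.15056141] [0.47232239 0.27705251] [0.55353147 0.26640898] 0.07492460863127408
out 0.04743248427547168 lat -0.0005990557882069263
out 0.12235598528100648 lat -0.001006456847624384
red_cup mask 295 356 136 201 (array([0.50614605, 0.2238552 , 0.42172159]), np.float64(0.0742371678352356))
[296.  225.9] [355.2 296.7]
[294.5 135.5] [358.3 204.6]
blue_cup mask 296 352 230 297 (array([0.49567723, 0.14890048, 0.41062022]), np.float64(0.1297745704650879))
[296.  225.9] [355.2 296.7]
[294.5 135.5] [358.3 204.6]
```

```bash
python3 -c "
from cell import manip;print(manip.sign_off())"
```

```text
the job is handed in; nothing more can be done
None
```

The job is done in the order asked and handed in at about 24.6 s of robot time. The last pictures showed everything standing as placed, with the open gripper 19 cm up and touching nothing.

- **Case and prism:** the case lies lengthwise in the middle of the tray, within about 1 mm of target. The prism is on its broad face at the middle of the case, ridge lengthwise.
- **Blue cup:** its centre is about 122 mm from the tin face (122 wanted), so the gap is about 100 mm clear. It is in line to about 1 mm.
- **Red cup:** it is in line to about 1 mm but slightly off the middle, nearer the tin. The wrist camera gave 47.4 mm to the tin face (50 wanted) and about 75 mm to the blue cup's centre (72 wanted). The fits put the error at 1–3 mm; I left it rather than risk another grasp.
- **Green cup:** no measurable movement.

**Camera disagreement:** the top and wrist cameras differed by up to 2 mm on where the tin is. I shifted the cup targets most of the way towards the wrist reading. I also estimated the tin and cup-rim pixel positions by eye, so the last millimetre of those distances is uncertain.

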